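Point out the six-sided glass brick with the telescopic pointer

TASK

Visitors want to know which glass brick is the six-sided one. Take the telescopic pointer from its desk stand: squeeze in its button, pull the handle up until the steel rod is all the way out at its second stop, and lift the pointer clear. Finish while holding it, rod still fully out and tip down, with the tip keeping still about two or three centimetres above the middle of the six-sided brick that lies in the row of three flat bricks; do not touch the glass, do not disturb the other things on the table, and do not put the pointer down or let go of it.

Things in the scene. Friction and masses are not known exactly. Their poses are not given: they have to be found in the camera images.
- pointer: telescopic presentation pointer, upright in its desk stand, rod down. Black handle 140 mm tall, 24 (x) by 20 (y) mm, aluminium end caps, 120 g; origin: centre of the handle's underside, z up along it. Release button on the +x face, -x face flat. A neck 14 mm thick reaches 12 mm below the origin. It starts with the button side within 0.6 rad of world +x
- button_face (a point): middle of the outer face of the grey release button, 10 mm wide and 18 mm tall, 112 mm above the handle's underside, 28 mm below its top, standing 4 mm proud of the +x face: pinching the handle there along its x (28 mm wide over the button) squeezes it flush
- pointer_tip (a point): lowest point of the rubber tip (13 mm thick) of the steel rod (10 mm thick, 90 g), on the axis: 38 mm below the handle's underside with the rod in, 138 mm below it at the second stop. It starts 2 mm above the floor of the stand's socket
- rod (a joint): how far the rod is out, m: 0 in (start), 0.050 first stop, 0.100 second stop and end of travel. Button out: locked at a stop. Button in: it slides freely, stays down in the stand by its weight while the handle is pulled up slowly, and in the air hangs at its end. One ring line shows below the neck at stop one, three at stop two
- release (a joint): how far the button is pressed in, m: 0 out, 0.004 flush with the handle and unlocked (it unlocks from about 0.003); sprung, about 2.5 N to start and 5 N fully in
- stand: desk stand, loose, 0.8 kg: round dark steel foot 92 mm in diameter, 6 mm thick, with an upright aluminium socket tube 28 mm in diameter, bore 17 mm, rim 46 mm above the table (the handle's underside rests on it), floor 6 mm above the table; origin at the centre of its underside
- brick_hex: the six-sided glass brick, lying flat: regular hexagon 120 mm across corners (104 mm across flats), 48 mm thick, stepped faces with a raised hexagon 60 mm across corners in the middle; origin at the centre of its underside
- brick_hex_top (a point): centre of the six-sided brick's upper face, 48 mm above the table
- brick_square: square flat glass brick with ribbed top, 98 by 98 by 39 mm, same glass; stands in the same row, bystander; origin at the centre of its underside
- brick_long: oblong flat glass brick, 62 by 120 by 46 mm, same glass; in the same row, bystander; origin at the centre of its underside
- card_box: clear open box of cards, 62 by 98 by 32 mm, near the stand, bystander; origin at the centre of its underside
- booklets: two small booklets in a pile, about 90 by 115 by 23 mm, near the stand, bystander; origin at the centre of its underside
- loupe: hand magnifier lying flat, 44 mm lens ring, 12 mm thick, wooden handle, bystander; origin at the lens centre
- sample_tile: small amber glass tile, 60 by 60 by 20 mm, bystander; origin at the centre of its underside

How it is judged:
By the outcome, as a careful person would: the job done as asked, in the order asked, and still so for the second after the job is handed in, while the arm keeps its last pose, push and grip.
It also fails if it takes over 43 s, if anything falls off the work surface, if the arm or the gripper's body presses on something with over 40 N, if the wrist force passes 120 N, or if a joint passes its speed limit or range.

ROBOT

A 6-joint arm with a two-finger parallel gripper is mounted at the origin on the work surface. World frame = base frame: x ahead of the robot, y to its left, z up, the work surface at z = 0. Lengths are in m, angles in rad, forces in N, time in s.
With the tool pointing down it reaches from about 0.25 to 0.725 m from the base axis. Payload 4 kg.
Tool frame: the origin (TCP) lies midway between the tips of the shut fingers; the grasp point (between the pads) lies 19 mm behind it; y points along the fingers, x is the direction in which the jaws open and shut, and the axes are right-handed (so a half turn about y gives the same grasp; the last joint's range is limited). The gripper opens to 85 mm and grips with 20 to 120 N. Pads are 22 mm wide; open, the fingers measure 114 mm over their backs; the gripper's body (76 mm by 85 mm) begins 54 mm behind the grasp point. The pads swing forward as they close: fully open they stand 13 mm farther back than shut.
Start: joints at [-1.2, 0.241, 0.005, 1.335, 0, 1.571], TCP at [0.181, -0.466, 0.231] pointing down, gripper open.
Joint ranges: [-2.72, 2.72], [-1.05, 1.87], [-1.09, 1.28], [-1.99, 2.15], [-1.42, 1.44], [-3.14, 3.14]. Speed limits (rad/s): [2.79, 2.79, 3.14, 3.14, 3.14, 3.14].

INTERFACE

Orientations are given as a unit quaternion [x, y, z, w].
In Python, from workcell import bot gives the robot as it stands. The module is installed in compiled form; this text tells all that it offers.
- The arm moves only by the shell command python3 -m inch 'ROWS'. ROWS is text: rows parted by semicolons, each of 7 numbers parted by spaces: the turn, a rotation vector about the tool's x, y, z in degrees, then the shift along the tool's x, y, z in mm, then the closure, from 0 (fully open) to 1 (shut). In form: ax ay az dx dy dz fingers; .... A call has 1 to 12 rows; each row shifts and turns the commanded pose from where the row before left it, along the tool's axes as they then stand; what a row does not reach is not made up. A row lasts 1/8 s, in which the tool goes at most 62.5 mm and 10.7 degrees, less where a joint would pass 70% of its speed; a pose out of reach is approached as far as the arm can. A call with a gripper value outside its range is refused whole. The fingers move at their own pace and stop on an object; the grip force is fixed at half the most. Time passes only in rows, so rows that do not move let the fingers close. It gives the time, the measured TCP pose, the force and the opening at its end, in the units of the state.
- bot.get_obs(): the state, without advancing time (a new reading comes with each control period).
- bot.camera(name): name is "side" or "top"; returns a dict with "color" (480x640x3 uint8, blue, green, red), "fx", "fy", "cx", "cy" (pixels), "extrinsics" (4x4, takes a point from world to camera coordinates). Camera axes: x right, y up, looking along -z (the intrinsics and any distortion apply to the point x, -y, -z); pixel columns grow to the right and rows downward; lengths in m; the calibration is good to about 2 mm. A picture is of the moment at which its call begins. There is no depth.
- bot.job_done(): hands the job in, once; it reports no verdict.
Trained networks look in the newest picture that a camera, given by its name, has taken for a name from the list of things; names that differ only in an ending like _2 or _b are one class to them, and where a whole thing is asked for, a point or a joint stands for the part that bears it (a point fixed in the world has none). Each returns a list of dicts, best first, with "conf" (0 to 1); they miss things now and then, are a little off and sometimes report something else, mostly with a low value. They report only what shows in the picture. A call takes as long as a camera call.
- bot.look_for(name, camera): "extent" ([left, top, right, bottom] in pixels, round what is visible of it).
- bot.cut_out(name, camera): "region" (480x640 bool, what is visible of it) and "extent" ([left, top, right, bottom] in pixels, round what is visible of it).
- bot.spot_point(name, camera): "point" ([column, row] in pixels: a listed point, or the origin of a listed thing).
The state is a dict: "clock": time; "joint_pos": joint angles; "joint_vel": joint speeds; "tau": joint torques, N m; "eef_pos": TCP position; "tool_rot": TCP orientation; "ft_force": force on the tool from outside, world axes, zero at the start; "ft_torque": the same for the moment, N m; "grip_width": finger opening in m.
Only numpy, scipy, OpenCV 4.12 (cv2) and the standard library are available. Lean on these libraries where they do the work, as an engineer would, in place of code of your own. Each camera call takes 0.05 s, during which the arm holds its last target.

## Working session

There is one attempt and no reset: what is moved stays moved. The work goes in short steps, Python scripts to look and compute and a shell command to move; the robot and the scene stay as the last step left them, time stands still between calls to the robot, and variables do not carry over. Pictures are saved under pics/ and viewed, and the job is handed in when it is done.

```bash
mkdir -p pics; cat > h.py <<'E'
import numpy as np,cv2
from workcell import bot
def shot(n,f):
    c=bot.camera(n); cv2.imwrite('pics/'+f,c['color']); return c
def ray(c,p):
    E=np.array(c['extrinsics']);R=E[:3,:3];t=E[:3,3]
    d=np.array([(p[0]-c['cx'])/c['fx'],-(p[1]-c['cy'])/c['fy'],-1.]);return -R.T@t,R.T@d
def onz(c,p,z):
    o,d=ray(c,p);return o+d*(z-o[2])/d[2]
def proj(c,P):
    E=np.array(c['extrinsics']);q=E[:3,:3]@np.array(P)+E[:3,3]
    return np.array([c['cx']+c['fx']*q[0]/-q[2],c['cy']+c['fy']*q[1]/q[2]])
def tri(rs):
    A=0;b=0
    for o,d in rs:
        d=d/np.linalg.norm(d);M=np.eye(3)-np.outer(d,d);A=A+M;b=b+M@o
    return np.linalg.solve(A,b)
E
python3 - <<'E'
from h import *
np.set_printoptions(precision=4,suppress=True)
for n in ['top','side']:
    c=shot(n,n+'0.png')
    print(n,c.keys(),c['fx'],c['fy'],c['cx'],c['cy'],np.array(c['extrinsics']))
    for k in ['pointer','button_face','pointer_tip','stand','brick_hex','brick_hex_top','brick_square','brick_long','card_box','booklets','loupe','sample_tile']:
        s=bot.spot_point(k,n)[:2]; l=bot.look_for(k,n)[:2]
        print(k,[(np.round(a['point'],1),round(a['conf'],2)) for a in s],[(np.round(a['extent']),round(a['conf'],2)) for a in l])
o=bot.get_obs();print(o)
E
```

```text
top dict_keys(['color', 'fx', 'fy', 'cx', 'cy', 'extrinsics']) 589.0554135476357 589.0554135476357 328.18726212278546 245.97393031911548 [[ 0.0293 -0.9996  0.0043 -0.0439]
 [ 0.9867  0.0296  0.16   -0.5416]
 [-0.1601 -0.0004  0.9871 -1.4688]
 [ 0.      0.      0.      1.    ]]
pointer [(array([380.1, 280.1]), 0.6)] [(array([377., 272., 388., 287.]), 0.73)]
button_face [] []
pointer_tip [] []
stand [(array([378.2, 289.3]), 0.87), (array([254.2, 283.1]), 0.58)] [(array([359., 271., 392., 298.]), 0.66), (array([293., 187., 335., 235.]), 0.42)]
brick_hex [(array([314.1, 207.9]), 0.73)] [(array([292., 183., 334., 235.]), 0.56), (array([294., 262., 340., 294.]), 0.22)]
brick_hex_top [(array([310.3, 208.7]), 0.89)] [(array([296., 186., 337., 233.]), 0.67), (array([361., 199., 410., 232.]), 0.34)]
brick_square [(array([257. , 218.5]), 0.73)] [(array([236., 198., 277., 241.]), 0.95)]
brick_long [(array([383.8, 219.4]), 0.87), (array([315.1, 207.8]), 0.22)] [(array([358., 195., 411., 233.]), 0.75), (array([378., 269., 390., 288.]), 0.41)]
card_box [(array([318.6, 277.9]), 0.8)] [(array([298., 
[... 1492 characters left out ...]
9., 346., 371.]), 0.85)]
loupe [(array([276.9, 412.4]), 0.61), (array([345. , 301.9]), 0.32)] [(array([239., 397., 292., 442.]), 0.77)]
sample_tile [(array([404.9, 231.4]), 0.77)] [(array([392., 222., 419., 240.]), 0.62)]
{'clock': 2.5, 'joint_pos': array([-1.2   ,  0.2406,  0.005 ,  1.3352, -0.    ,  1.5708]), 'joint_vel': array([-0.0001, -0.0011, -0.0002,  0.0008, -0.0023, -0.0014]), 'tau': array([  0.0001, -37.2204,  25.2687,   0.0014,   0.    ,  -0.    ]), 'eef_pos': array([ 0.1812, -0.466 ,  0.2313]), 'tool_rot': array([ 0.5836, -0.3993,  0.3993, -0.5836]), 'ft_force': array([ 0.0848, -0.1493,  0.0331]), 'ft_torque': array([ 0.0732,  0.0116, -0.0087]), 'grip_width': 0.08571274415368578}
```

View images.

```bash
python3 - <<'E'
from h import *
from scipy.spatial.transform import Rotation as R
np.set_printoptions(precision=4,suppress=True)
print(R.from_quat([ 0.5836, -0.3993,  0.3993, -0.5836]).as_matrix())
a=cv2.imread('pics/top0.png');b=cv2.imread('pics/side0.png')
A=cv2.resize(a[170:320,130:500],None,fx=2.1,fy=2.1,interpolation=cv2.INTER_CUBIC);B=cv2.resize(b[190:300,240:430],None,fx=4,fy=4,interpolation=cv2.INTER_CUBIC)
cv2.imwrite('pics/a.png',A);cv2.imwrite('pics/b.png',B)
E
```

```text
[[ 0.3623  0.      0.9321]
 [-0.9321  0.      0.3623]
 [ 0.     -1.      0.    ]]
```

View pics/top0.png

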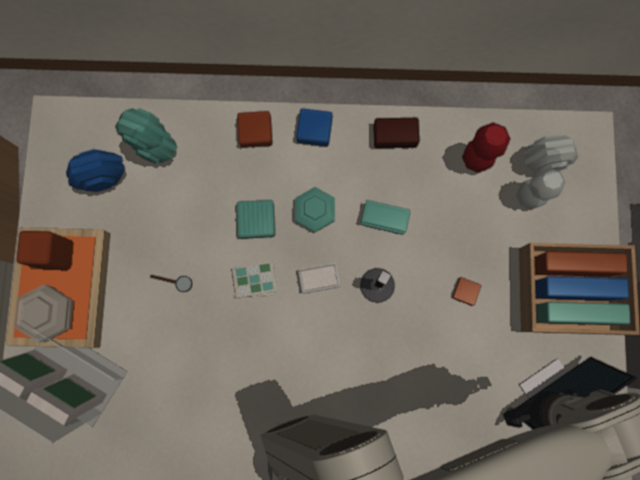

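View pics/side0.png

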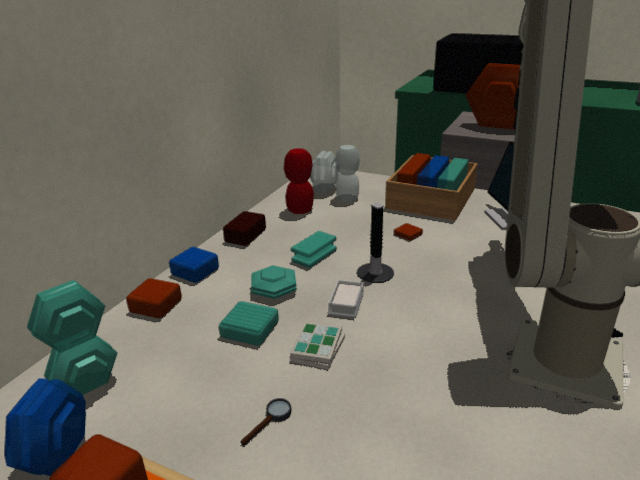

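View pics/a.png

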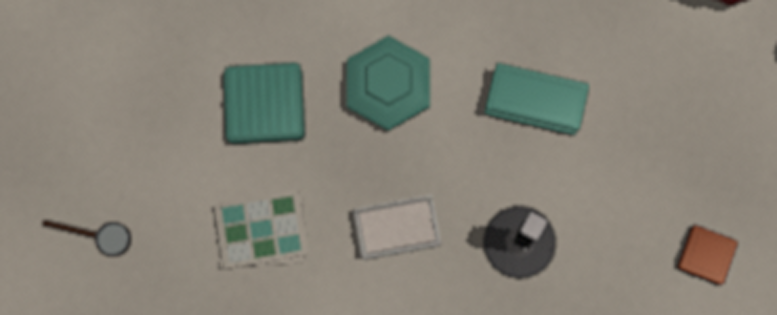

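View pics/b.png

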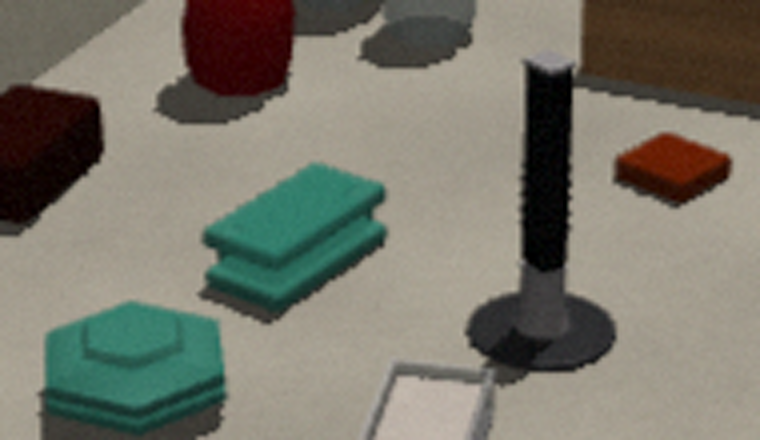

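```bash
python3 - <<'E'
from h import *
np.set_printoptions(precision=4,suppress=True)
ct=shot('top','t1.png');
mp=bot.cut_out('pointer','top');
cs=shot('side','s1.png'); ms=bot.cut_out('pointer','side'); mst=bot.cut_out('stand','side')
import pickle;pickle.dump((ct,cs,mp,ms,mst),open('d.pkl','wb'))
print([m['conf'] for m in mp],[m['conf'] for m in ms])
for c in (ct,cs):
    E=np.array(c['extrinsics']);print('cam',-E[:3,:3].T@E[:3,3])
print('stand', onz(ct,(378.2,289.3),0),onz(cs,(374.4,275.1),0), 'tri',tri([ray(ct,(378.2,289.3)),ray(cs,(374.4,275.1))]))
print('ptr org',tri([ray(ct,(380.1,280.1)),ray(cs,(372.8,256.5))]))
print('hex',onz(ct,(314.1,207.9),0),onz(cs,(272.5,290.1),0),'top',onz(ct,(310.3,208.7),.048),onz(ct,(315,209),.048))
cv2.imwrite('pics/tz.png',cv2.resize(ct['color'][262:312,350:410],None,fx=12,fy=12,interpolation=cv2.INTER_CUBIC))
cv2.imwrite('pics/sz.png',cv2.resize(cs['color'][195:290,340:410],None,fx=6,fy=6,interpolation=cv2.INTER_CUBIC))
E
```

```text
[0.66] [0.59]
cam [ 0.3005 -0.0284  1.5367]
cam [0.0593 0.9323 0.7066]
stand [ 0.439  -0.1617  0.    ] [ 0.4486 -0.1458  0.    ] tri [ 0.4465 -0.1604 -0.0086]
ptr org [ 0.4595 -0.1624  0.0416]
hex [0.6516 0.0129 0.    ] [0.6458 0.0153 0.    ] top [0.6382 0.0213 0.048 ] [0.6378 0.0092 0.048 ]
```

View pics/tz.png

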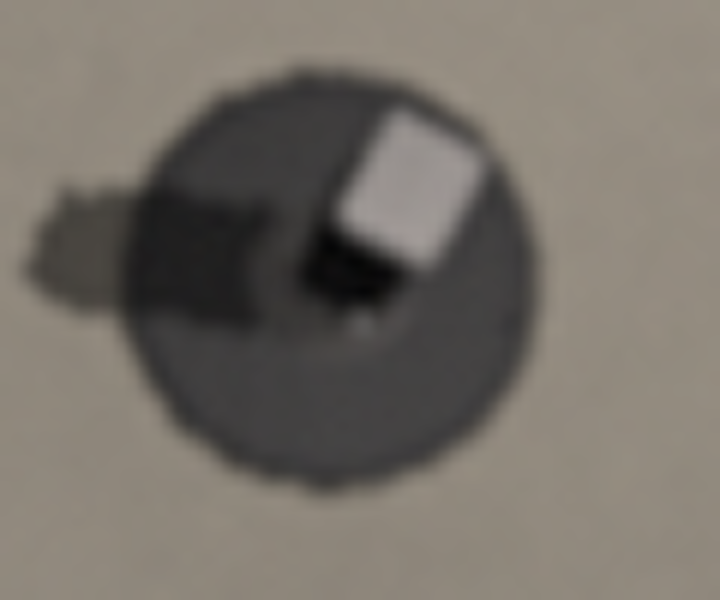

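View pics/sz.png

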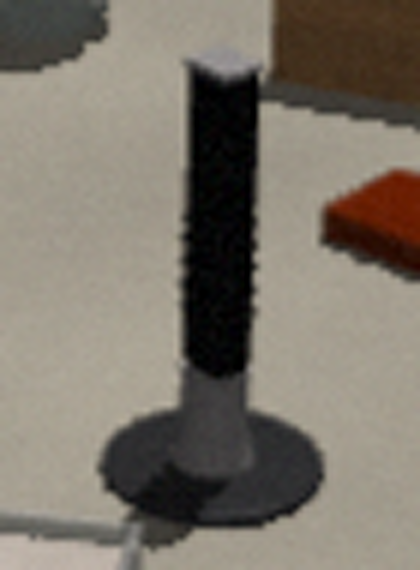

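```bash
python3 - <<'E'
from h import *
import pickle
np.set_printoptions(precision=4,suppress=True)
ct,cs,mp,ms,mst=pickle.load(open('d.pkl','rb'))
g=ct['color'][262:312,350:410].astype(int); 
big=cv2.resize(g.astype(np.uint8),None,fx=12,fy=12,interpolation=cv2.INTER_CUBIC).min(2)
m=(big>108).astype(np.uint8); n,l,st,ce=cv2.connectedComponentsWithStats(m)
i=l[190,410]; print('cap area',st[i])
cn=max(cv2.findContours((l==i).astype(np.uint8),0,2)[0],key=cv2.contourArea)[:,0,:]
P=np.array([onz(ct,((u+.5)/12-.5+350,(v+.5)/12-.5+262),.186)[:2] for u,v in cn])
r=cv2.minAreaRect((P*1000).astype(np.float32));print('rect',r)
q=[(400,105),(488,158),(425,270),(335,215)]
Q=np.array([onz(ct,((u+.5)/12-.5+350,(v+.5)/12-.5+262),.186)[:2] for u,v in q]);print(Q.mean(0))
for a,b in ((3,0),(2,1),(1,0),(2,3)): d=Q[b]-Q[a];print(a,b,np.linalg.norm(d),np.degrees(np.arctan2(d[1],d[0])))
# stand foot fit: side/top
k=cv2.imread('pics/t1.png')
for c,nm,roi in((ct,'top',(290,180,340,240)),(cs,'side',(245,260,302,306))):
    x0,y0,x1,y1=roi;s=c['color'][y0:y1,x0:x1];hs=cv2.cvtColor(s,cv2.COLOR_BGR2HSV)
    mm=((hs[...,1]>85)&(hs[...,0]>70)&(hs[...,0]<100)).astype(np.uint8)
    cn=max(cv2.findContours(mm,0,2)[0],key=cv2.contourArea)[:,0,:]+[x0,y0]
    print(nm,'bbox',cn.min(0),cn.max(0),'cen',cv2.moments(cn)['m10']/cv2.moments(cn)['m00'],cv2.moments(cn)['m01']/cv2.moments(cn)['m00'])
cv2.imwrite('pics/hz.png',cv2.resize(ct['color'][180:240,285:345],None,fx=10,fy=10,interpolation=cv2.INTER_CUBIC))
cv2.imwrite('pics/hs.png',cv2.resize(cs['color'][255:310,240:310],None,fx=10,fy=10,interpolation=cv2.INTER_CUBIC))
E
```

```text
cap area [  344   114   138   148 12936]
rect ((450.3930969238281, -158.38372802734375), (20.570770263671875, 24.477619171142578), 63.15956497192383)
[ 0.4508 -0.1582]
3 0 0.024800726848166966 -29.372669533357335
2 1 0.024910703966333412 -28.287577819806152
1 0 0.019643204970538206 60.26290891948129
2 3 0.02011586893835109 59.97093707151827
top bbox [296 188] [333 230] cen 314.49030354131537 209.24971894322653
side bbox [252 266] [295 298] cen 273.2328186497124 281.7179836512262
```

View pics/hz.png

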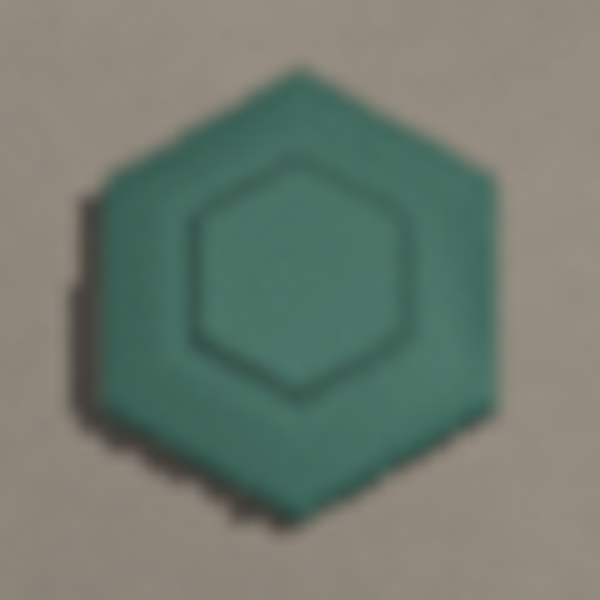

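View pics/hs.png

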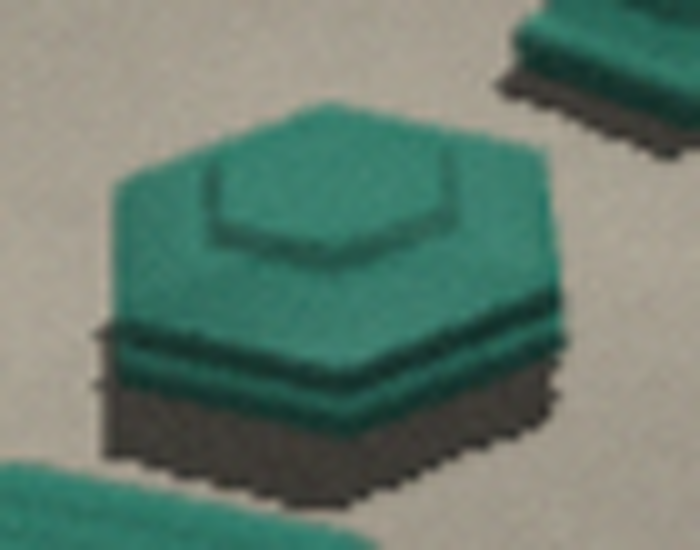

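```bash
python3 - <<'E'
from h import *
import pickle
np.set_printoptions(precision=4,suppress=True)
ct,cs,mp,ms,mst=pickle.load(open('d.pkl','rb'))
print('hex',onz(ct,(314.8,207.35),.048),onz(cs,(272.65,273.5),.048),tri([ray(ct,(314.8,207.35)),ray(cs,(272.65,273.5))]))
print('foot',onz(ct,(350+330/12-.46,262+278/12-.46),.005),onz(cs,(340+212/6-.42,195+465/6-.42),.005))
print('cap',onz(cs,(377.6,205.4),.186))
print(proj(cs,[.4505,-.1583,.186]),proj(cs,[.4505,-.1583,.046]),proj(ct,[.4505,-.1583,.046]))
from scipy.spatial.transform import Rotation as R
# target: tool y down; x along handle x (either sign)
o=bot.get_obs();R0=R.from_quat(o['tool_rot']);a=np.radians(-28.8)
for s in(1,-1):
    x=s*np.array([np.cos(a),np.sin(a),0]);y=np.array([0,0,-1.]);T=np.c_[x,y,np.cross(x,y)]
    print(s,np.degrees((R0.inv()*R.from_matrix(T)).as_rotvec()))
print(o['clock'],o['joint_pos'])
T0=R0.as_matrix();print(T0, T0.T@(np.array([.4505,-.1583,.23])-o['eef_pos']))
E
```

```text
hex [0.6421 0.0098 0.048 ] [0.6413 0.0162 0.048 ] [0.644  0.0103 0.0438]
foot [ 0.4505 -0.1581  0.005 ] [ 0.4497 -0.152   0.005 ]
cap [ 0.4482 -0.152   0.186 ]
[377.6079 204.2005] [375.9679 256.4735] [378.5212 283.1671]
1 [  0.0002 -39.9557  -0.0011]
-1 [  0.0014 140.0443   0.0003]
2.75 [-1.2     0.2406  0.005   1.3352 -0.      1.5708]
[[ 0.3623 -0.      0.932 ]
 [-0.932   0.      0.3623]
 [-0.     -1.     -0.    ]] [-0.1892  0.0013  0.3625]
```

```bash
python3 -m inch '0 0 0 -24 0 45 0;0 0 0 -24 0 45 0;0 0 0 -24 0 45 0;0 0 0 -24 0 45 0;0 0 0 -24 0 45 0;0 0 0 -24 0 46 0;0 0 0 -23 0 46 0;0 0 0 -22 0 46 0;0 -10 0 0 0 0 0;0 -10 0 0 0 0 0;0 -10 0 0 0 0 0;0 -10 0 0 0 0 0'
cat > st.py <<'E'
from h import *
from scipy.spatial.transform import Rotation as R
np.set_printoptions(precision=4,suppress=True)
def st():
    o=bot.get_obs();M=R.from_quat(o['tool_rot']).as_matrix()
    print('t',o['clock'],'p',o['eef_pos'],'w',o['grip_width'],'F',o['ft_force'],'\n',M,np.degrees(o['joint_pos']));return o,M
E
python3 - <<'E'
from st import *
o,M=st();print('to go',1000*M.T@(np.array([.4505,-.1583,.137])-o['eef_pos']))
c=shot('top','t2.png');c2=shot('side','s2.png')
cv2.imwrite('pics/t2z.png',cv2.resize(c['color'][222:322,330:450],None,fx=5,fy=5,interpolation=cv2.INTER_CUBIC))
cv2.imwrite('pics/s2z.png',cv2.resize(c2['color'][100:290,310:450],None,fx=3,fy=3,interpolation=cv2.INTER_CUBIC))
E
```

```text
clock: 4.25
eef_pos: [0.4511, -0.1582, 0.2313]
tool_rot: [0.686, -0.174, 0.174, -0.685]
ft_force: [-0.2, -0.5, -0.0]
grip_width: 0.0854
t 4.25 p [ 0.4511 -0.1582  0.2313] w 0.08538046031678931 F [-0.1834 -0.5242 -0.0259] 
 [[ 0.8796 -0.      0.4757]
 [-0.4757 -0.      0.8796]
 [-0.     -1.     -0.    ]] [-19.3261  11.2942  -2.9025  75.8036  -0.0017  99.0817]
to go [-0.463  94.3109 -0.3552]
```

View pics/t2z.png

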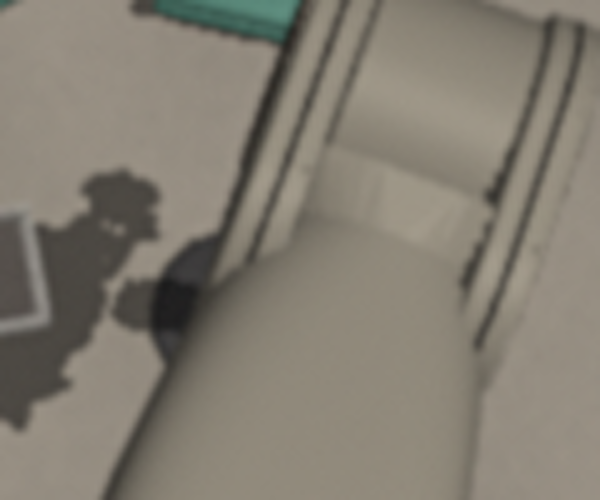

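View pics/s2z.png

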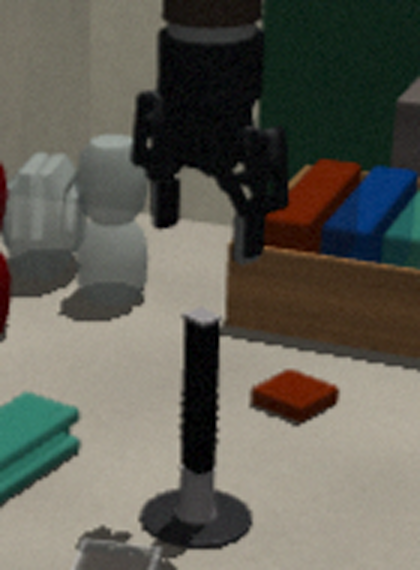

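```bash
python3 -m inch '0 0 0 0 24 0 0;0 0 0 0 24 0 0;0 0 0 0 24 0 0;0 0 0 0 22 0 0'
python3 - <<'E'
from st import *
o,M=st()
c2=shot('side','s3.png')
# expected projection of TCP axis and finger inner faces
p=o['eef_pos']
print('tcp proj',proj(c2,p),'grasp',proj(c2,p+[0,0,.019]),'top of handle axis est',proj(c2,[.4505,-.1583,.186]))
cv2.imwrite('pics/s3z.png',cv2.resize(c2['color'][160:260,330:430],None,fx=6,fy=6,interpolation=cv2.INTER_CUBIC))
E
```

```text
clock: 4.85
eef_pos: [0.4509, -0.1583, 0.1365]
tool_rot: [-0.685, 0.177, -0.177, 0.685]
ft_force: [-0.7, -0.2, 0.8]
grip_width: 0.0853
t 4.85 p [ 0.4509 -0.1583  0.1365] w 0.08527387579502785 F [-0.6651 -0.1587  0.7995] 
 [[ 0.875  -0.0001  0.4842]
 [-0.4842  0.      0.875 ]
 [-0.0001 -1.     -0.    ]] [-19.3471  15.0499 -12.783   62.1714   0.0006  99.6098]
tcp proj [376.8422 223.2686] grasp [377.0684 216.0192] top of handle axis est [377.6079 204.2005]
```

View pics/s3z.png

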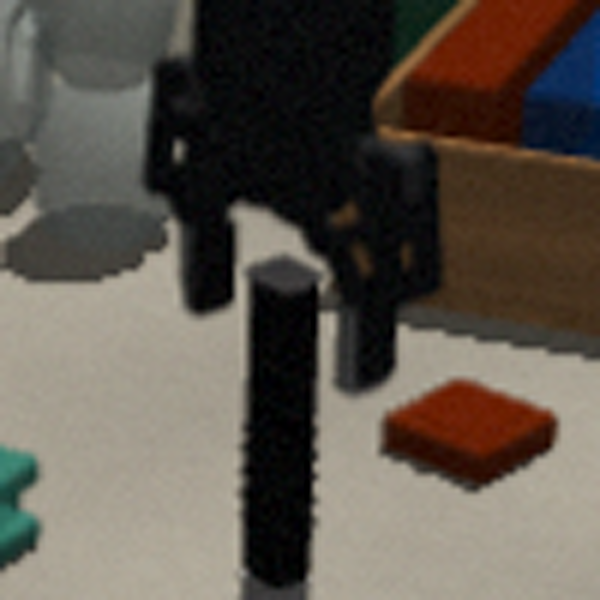

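```bash
python3 -m inch '0 0 0 0 0 1.5 0;0 0 0 0 0 0 1;0 0 0 0 0 0 1;0 0 0 0 0 0 1;0 0 0 0 0 0 1;0 0 0 0 0 0 1;0 0 0 0 0 0 1;0 0 0 0 0 0 1;0 0 0 0 0 0 1'
python3 - <<'E'
from st import *
o,M=st()
c2=shot('side','s4.png')
cv2.imwrite('pics/s4z.png',cv2.resize(c2['color'][160:290,320:430],None,fx=5,fy=5,interpolation=cv2.INTER_CUBIC))
E
```

```text
clock: 6.02
eef_pos: [0.452, -0.1571, 0.138]
tool_rot: [0.685, -0.175, 0.176, -0.685]
ft_force: [-2.4, -0.0, 6.5]
grip_width: 0.0232
t 6.025 p [ 0.452  -0.1571  0.138 ] w 0.023207590993600875 F [-2.3572 -0.0288  6.5141] 
 [[ 0.8767  0.0009  0.4811]
 [-0.4811 -0.0002  0.8767]
 [ 0.0009 -1.      0.0002]] [-19.1662  14.9876 -12.6239  62.3363   0.0033  99.5927]
```

View pics/s4z.png

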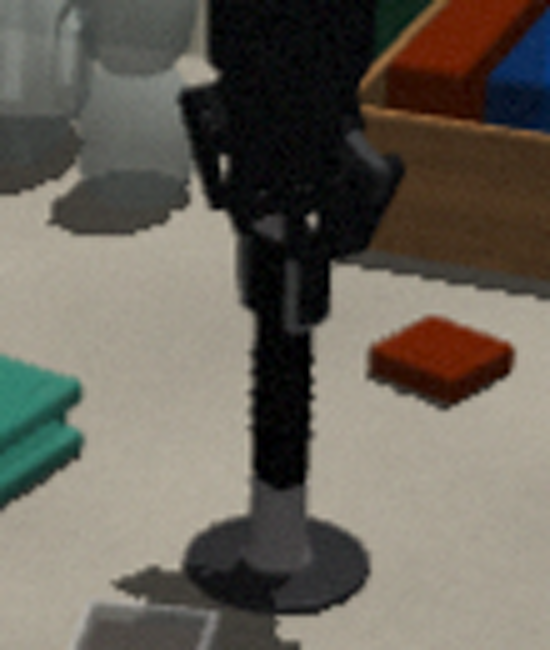

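Width 23 mm: the button is flush. Pull up slowly.

```bash
python3 -m inch '0 0 0 0 -2 0 1;0 0 0 0 -3 0 1;0 0 0 0 -4 0 1;0 0 0 0 -4 0 1;0 0 0 0 -4 0 1;0 0 0 0 -4 0 1;0 0 0 0 -4 0 1;0 0 0 0 -4 0 1;0 0 0 0 -4 0 1;0 0 0 0 -4 0 1;0 0 0 0 -4 0 1;0 0 0 0 -2 0 1'
python3 - <<'E'
from st import *
o,M=st()
c2=shot('side','s5.png')
cv2.imwrite('pics/s5z.png',cv2.resize(c2['color'][140:290,320:430],None,fx=4,fy=4,interpolation=cv2.INTER_CUBIC))
E
```

```text
clock: 7.58
eef_pos: [0.4519, -0.1571, 0.1806]
tool_rot: [0.685, -0.175, 0.176, -0.685]
ft_force: [0.4, -0.2, -1.1]
grip_width: 0.023
t 7.575 p [ 0.4519 -0.1571  0.1806] w 0.023033500877826636 F [ 0.3654 -0.188  -1.1274] 
 [[ 0.8767  0.0005  0.481 ]
 [-0.481  -0.0002  0.8767]
 [ 0.0005 -1.      0.    ]] [-19.1658  13.0103  -8.4565  68.5043  -0.0024  99.5878]
```

View pics/s5z.png

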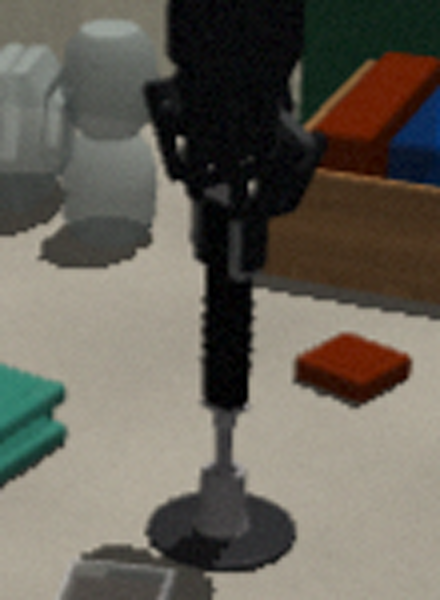

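```bash
python3 -m inch '0 0 0 0 -3 0 1;0 0 0 0 -4 0 1;0 0 0 0 -4 0 1;0 0 0 0 -4 0 1;0 0 0 0 -4 0 1;0 0 0 0 -4 0 1;0 0 0 0 -4 0 1;0 0 0 0 -4 0 1;0 0 0 0 -4 0 1;0 0 0 0 -4 0 1;0 0 0 0 -4 0 1;0 0 0 0 -3 0 1'
python3 -m inch '0 0 0 0 -3 0 1;0 0 0 0 -3 0 1;0 0 0 0 -3 0 1;0 0 0 0 -3 0 1;0 0 0 0 -3 0 1;0 0 0 0 -3 0 1;0 0 0 0 -3 0 1;0 0 0 0 -3 0 1;0 0 0 0 -3 0 1;0 0 0 0 0 0 1;0 0 0 0 0 0 1'
python3 - <<'E'
from st import *
o,M=st()
c2=shot('side','s6.png')
cv2.imwrite('pics/s6z.png',cv2.resize(c2['color'][120:290,320:430],None,fx=3.5,fy=3.5,interpolation=cv2.INTER_CUBIC))
E
```

```text
clock: 9.12
eef_pos: [0.4518, -0.157, 0.2266]
tool_rot: [0.685, -0.176, 0.176, -0.685]
ft_force: [0.5, -0.6, -0.9]
grip_width: 0.0234
clock: 10.5
eef_pos: [0.4517, -0.157, 0.2532]
tool_rot: [0.685, -0.176, 0.176, -0.685]
ft_force: [0.3, 0.4, -2.0]
grip_width: 0.0232
t 10.5 p [ 0.4517 -0.157   0.2532] w 0.023213304875697862 F [ 0.2662  0.3699 -1.9587] 
 [[ 0.8767 -0.0001  0.4811]
 [-0.4811  0.      0.8767]
 [-0.0001 -1.     -0.    ]] [-19.1677  10.816   -0.2241  78.9676  -0.0011  99.5903]
```

View pics/s6z.png

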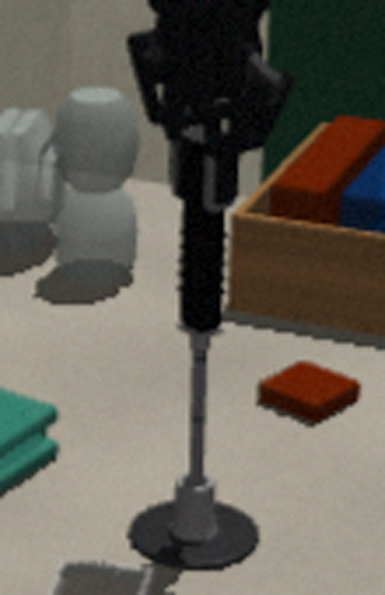

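```bash
python3 -m inch '0 0 0 0 -5 0 1;0 0 0 0 -10 0 1;0 0 0 0 -12 0 1;0 0 0 0 -12 0 1;0 0 0 0 -12 0 1;0 0 0 0 -8 0 1;0 0 0 0 -3 0 1;0 0 0 0 0 0 1'
python3 - <<'E'
from st import *
o,M=st();print(M.T@(np.array([.642,.011,.312])-o['eef_pos'])*1000)
c2=shot('side','s7.png')
cv2.imwrite('pics/s7z.png',cv2.resize(c2['color'][100:290,320:430],None,fx=3,fy=3,interpolation=cv2.INTER_CUBIC))
E
```

```text
clock: 11.55
eef_pos: [0.4517, -0.157, 0.3153]
tool_rot: [-0.685, 0.176, -0.176, 0.685]
ft_force: [-0.2, -0.1, -3.0]
grip_width: 0.0232
t 11.55 p [ 0.4517 -0.157   0.3153] w 0.023181491189474233 F [-0.1757 -0.1401 -2.9939] 
 [[ 0.8767 -0.0001  0.481 ]
 [-0.481   0.      0.8767]
 [-0.0001 -1.     -0.    ]] [-19.1647  10.1406   8.0752  87.9396  -0.0001  99.589 ]
[ 85.9779   3.2709 238.8089]
```

View pics/s7z.png

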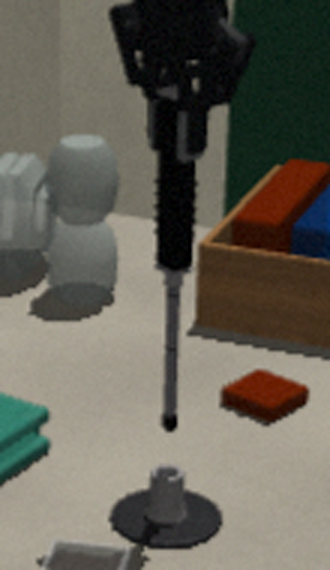

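```bash
python3 -m inch '0 0 0 2 0 5 1;0 0 0 4 0 11 1;0 0 0 7 0 20 1;0 0 0 10 0 28 1;0 0 0 11 0 31 1;0 0 0 12 0 33 1;0 0 0 12 0 33 1;0 0 0 11 0 30 1;0 0 0 8 0 22 1;0 0 0 5 0 15 1;0 0 0 3 0 8 1;0 0 0 1 0 3 1'
python3 -m inch '0 0 0 0 0 0 1;0 0 0 0 0 0 1;0 0 0 0 0 0 1;0 0 0 0 0 0 1'
python3 - <<'E'
from st import *
o,M=st()
c2=shot('side','s8.png');print(bot.spot_point('pointer_tip','side'),bot.spot_point('brick_hex_top','side')[:1])
c=shot('top','t8.png');print(bot.spot_point('pointer_tip','top'),bot.spot_point('brick_hex_top','top')[:1])
p=o['eef_pos']; dz=p[2]-.1375
P=np.array([.4505,-.1583,0])  # unused
print('exp tip z',.046+dz-.138, 'proj tip side',proj(c2,[p[0],p[1],.046+dz-.138]),'top',proj(c,[p[0],p[1],.046+dz-.138]),'underside',proj(c2,[p[0],p[1],.046+dz]))
cv2.imwrite('pics/s8z.png',cv2.resize(c2['color'][160:310,220:340],None,fx=4,fy=4,interpolation=cv2.INTER_CUBIC))
cv2.imwrite('pics/t8z.png',cv2.resize(c['color'][150:300,240:420],None,fx=4,fy=4,interpolation=cv2.INTER_CUBIC))
E
```

```text
clock: 13.1
eef_pos: [0.6425, 0.0121, 0.3146]
tool_rot: [0.685, -0.176, 0.175, -0.685]
ft_force: [0.2, 0.9, -1.5]
grip_width: 0.0233
clock: 13.6
eef_pos: [0.642, 0.0108, 0.3156]
tool_rot: [-0.685, 0.176, -0.176, 0.685]
ft_force: [0.6, -0.3, -2.1]
grip_width: 0.0235
t 13.6 p [0.642  0.0108 0.3156] w 0.02349271161735899 F [ 0.6079 -0.2661 -2.1416] 
 [[ 0.8764  0.0004  0.4816]
 [-0.4816  0.      0.8764]
 [ 0.0003 -1.      0.0002]] [  0.9632  31.0784  38.3274  97.2284   0.0007 119.7514]
[{'point': [273.8, 255.2], 'conf': 0.72}] [{'point': [273.3, 275.0], 'conf': 0.68}]
[{'point': [254.0, 285.0], 'conf': 0.35}] []
exp tip z 0.08611579891169208 proj tip side [272.5322 258.2426] top [314.1374 204.0012] underside [268.4662 203.5873]
```

View pics/s8z.png

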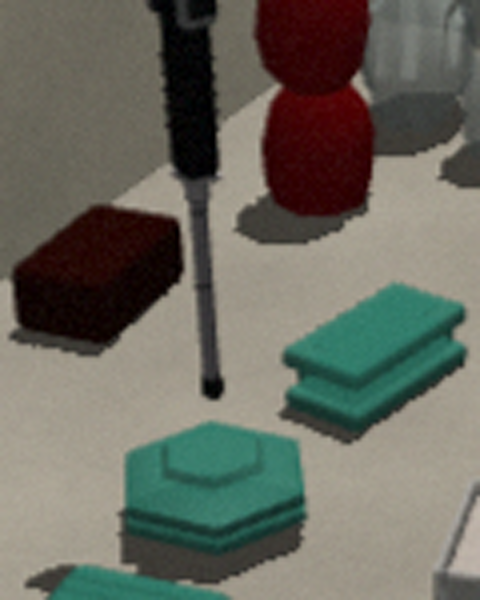

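View pics/t8z.png

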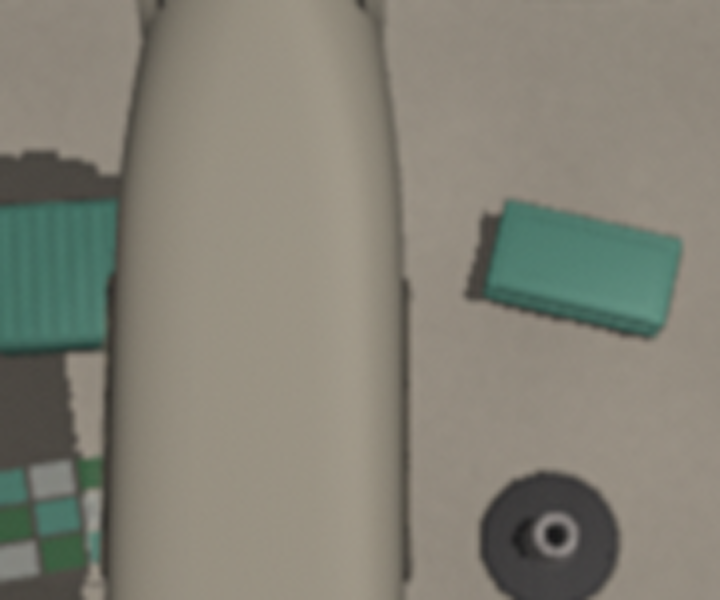

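```bash
python3 -m inch '0 0 0 0 2 0 1;0 0 0 0 4 0 1;0 0 0 0 4 0 1;0 0 0 0 2 0 1;0 0 0 0 1 0 1;0 0 0 0 0 0 1;0 0 0 0 0 0 1;0 0 0 0 0 0 1;0 0 0 0 0 0 1'
python3 - <<'E'
from st import *
o,M=st()
c2=shot('side','s9.png');print(bot.spot_point('pointer_tip','side'),bot.spot_point('brick_hex_top','side')[:1])
p=o['eef_pos'];z=p[2]-.1375-.092
print('tip z',z,'proj',proj(c2,[p[0],p[1],z]),'hex top',proj(c2,[.642,.010,.048]),'0.01 toward y',proj(c2,[.642,.02,.048]))
cv2.imwrite('pics/s9z.png',cv2.resize(c2['color'][190:310,230:320],None,fx=5,fy=5,interpolation=cv2.INTER_CUBIC))
E
```

```text
clock: 15.02
eef_pos: [0.6421, 0.0111, 0.3024]
tool_rot: [-0.685, 0.176, -0.176, 0.685]
ft_force: [-0.1, 0.5, -2.3]
grip_width: 0.023
t 15.025 p [0.6421 0.0111 0.3024] w 0.023025946960058538 F [-0.0727  0.5044 -2.2798] 
 [[ 0.8767  0.0001  0.4811]
 [-0.4811 -0.      0.8767]
 [ 0.0001 -1.      0.    ]] [  0.993   30.8681  36.0244  95.1501  -0.0005 119.7491]
[{'point': [372.4, 272.4], 'conf': 0.74}, {'point': [276.3, 263.4], 'conf': 0.55}] [{'point': [274.4, 272.3], 'conf': 0.87}]
tip z 0.07286833529716277 proj [272.7631 263.2372] hex top [273.7377 272.1674] 0.01 toward y [271.5849 274.2154]
```

View pics/s9z.png

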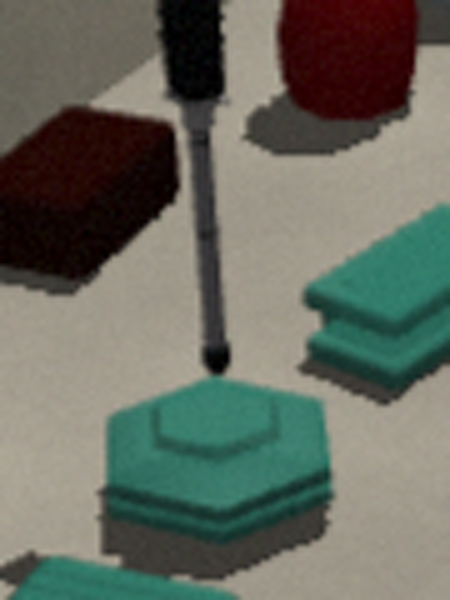

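View pics/s9.png

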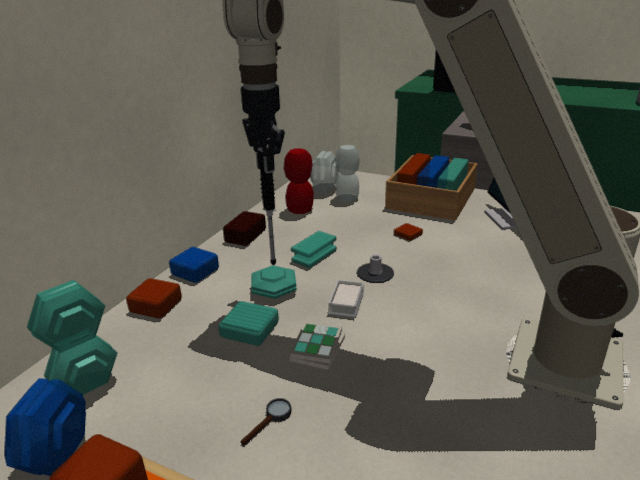

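```bash
python3 -c "
from workcell import bot
o=bot.get_obs();print(o['clock'],abs(o['joint_vel']).max());print(bot.job_done())"
```

```text
15.175 0.00241013744471586
the job is handed in; nothing more can be done
None
```

The job is handed in at 15.2 s. The arm holds the pointer tip down above the six-sided brick, with the rod fully out, and was still when I handed in.

I pinched the handle over the button. The finger opening read about 23 mm, so the button was flush. I pulled the handle up slowly until the wrist carried the whole pointer at about 2 N, lifted it clear of the stand and moved it over the brick.

**Last checks:**
- **Rod out:** measured over the brick just before the final 13 mm descent, handle underside to tip spanned about 54 px in the side picture. The second stop should give 54.7 px.
- **Tip position:** I computed the tip at about (0.642, 0.011, 0.073) m. That is roughly 25 mm above the brick's top face and about 1 mm from its middle as I measured it.
- **Surroundings:** the glass was not touched, and the stand and other things looked undisturbed in the last side picture.

**What disagreed or could not be checked:**
- The side camera sees everything about 1 px (up to 6 mm in y) away from where the top camera puts it. The shift is the same for the pointer and the brick, so it mostly cancels. A leftover mismatch of about 0.8 px could mean about 2 mm in height or 4 mm sideways.
- The arm hid the brick from the top camera, so the final position was confirmed only from the side.
- The tip detector's first choice in the last picture was wrong: it marked the empty stand. Its second choice was within about 3 px of the tip in the picture.

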